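Stand the tall turned finial on the finishing turntable

TASK

Take the tall finial with the ball on top and stand it upright in the middle of the round metal finishing turntable. It is top-heavy on a small foot: keep it upright all the way, set it down rather than drop it, and leave the other two turned finials standing where they are.

Things in the scene. Friction and masses are not known exactly. Their poses are not given: they have to be found in the camera images.
- tall_ball: The finial to move: pale turned wood, loose, upright, about 0.1 kg, 165 mm tall. Foot 36 mm across, 7 mm thick; stem 14 mm; collar 28 mm across at 107 to 115 mm up; on top a wooden ball 52 mm across, centre 139 mm above the underside. Tips over if leaned about 9 degrees; grip the ball at mid-height, from above. Origin: centre of the foot's underside; z up the stem.
- turntable: Finishing turntable of bare steel, fixed and locked: a flat disc 130 mm across, 11 mm thick, on a short pillar and base, its flat top 40 mm above the bench, two thin rings drawn round the middle. Origin: centre of its underside, on the bench; z up. (The dark wooden bowl, 100 mm across, is not it.)
- tall_acorn: Bystander: a loose finial of the same wood, foot and stem, 165 mm tall, but topped by a pointed acorn in place of the ball: a cap 52 mm across with a slimmer tip 34 mm across narrowing to a point. Origin: centre of the foot's underside; z up the stem.
- short_ball: Bystander: a loose finial with the same foot and the same 52 mm ball, but only 110 mm tall (ball centre 84 mm up). Origin: centre of the foot's underside; z up the stem.
Not all that is in view belongs to the job. Leave any black or red look-alike of the tall_ball alone.

How it is judged:
By the outcome, as a careful person would: the job done as asked, in the order asked, and still so for the second after the job is handed in, with the robot touching nothing.
It also fails if it takes over 58 s, if anything falls off the work surface, if the arm or the gripper's body presses on something with over 40 N, if the wrist force passes 120 N, or if a joint passes its speed limit or range.

ROBOT

A 6-joint arm with a two-finger parallel gripper is mounted at the origin on the work surface. World frame = base frame: x ahead of the robot, y to its left, z up, the work surface at z = 0. Lengths are in mm, angles in rad, forces in N, time in s.
With the tool pointing down it reaches from about 300 to 775 mm from the base axis. Payload 14.6 kg.
Tool frame: the origin (TCP) lies between the finger pads; the fingertips stand 19 mm ahead of it and the grasp point (between the pads) is the TCP; z points along the fingers, y is the line along which they close (so a half turn about z gives the same grasp; the last joint's range is limited). The gripper opens to 94 mm and grips with 3 to 60 N. Pads are 16 mm wide; open, the fingers measure 119 mm over their backs; the gripper's body (75 mm by 177 mm) begins 78 mm behind the grasp point.
Start: joints at [1.155, 0.3, 1.521, -0, 1.321, -0.067], TCP at [187.971, 516.872, 224.446] pointing down, gripper open.
Joint ranges: [-3.03, 3.03], [-0.79, 2.21], [0.23, 2.52], [-1.04, 4.18], [0, 3.07], [-2.55, 2.55]. Speed limits (rad/s): [2.22, 2.22, 2.57, 3.14, 3.14, 3.14].

INTERFACE

Orientations are given as [roll, pitch, yaw] about the fixed x, y, z axes, in that order (R = Rz(yaw) Ry(pitch) Rx(roll)).
In Python, from cell import monitor, imaging, job, find_in, trace gives the robot as it stands. The module is installed in compiled form; this text tells all that it offers.
- The arm moves only by the tool arm_command, never from a script. Its argument "steps" is a list of rows, each a list of 5 numbers: the opening, from 0 (shut) to 1 (fully open), then the shift along the tool's x, y, z in mm, then the turn about the tool's z in degrees. In form: [[gripper, dx, dy, dz, turn], ...]. A call has 1 to 20 rows; each row is the pose to reach, as a shift and turn from the pose commanded when the call began, along the tool's axes at that moment; what a row does not reach only later rows make up. A row lasts 1/8 s, in which the tool goes at most 62.5 mm and 10.7 degrees, less where a joint would pass 70% of its speed; a pose out of reach is approached as far as the arm can. A call with a gripper value outside its range is refused whole. The fingers move at their own pace and stop on an object; "force" is the grip in N (left out, the last holds). Time passes only in rows, so rows that repeat a pose let the fingers close. It gives the time, the measured TCP pose, the force, the opening and the grip force at its end, in the units of the state.
- monitor.read_state(): the state, without advancing time (a new reading comes with each control period).
- imaging.camera(name): name is "scene" or "top" or "wrist"; returns a dict with "img" (480x640x3 uint8, red, green, blue), "mtx" (3x3 intrinsics, pixels), "view" (4x4, takes a point from world to camera coordinates). Camera axes: x right, y down, z forward; pixel columns grow to the right and rows downward; lengths in mm; the calibration is good to about 2 mm. A picture is of the moment at which its call begins. There is no depth.
- job.sign_off(): hands the job in; it is judged then, once.
Trained networks look in a picture, given as the dict that the camera call returned (one of the last four; its "shot" number tells which), for a name from the list of things; names that differ only in an ending like _2 or _b are one class to them, and where a whole thing is asked for, a point or a joint stands for the part that bears it (a point fixed in the world has none). Each returns a list of dicts, best first, with "p" (0 to 1); they miss things now and then, are a little off and sometimes report something else, mostly with a low value. They report only what shows in the picture. A call takes as long as a camera call. They do not tell look-alikes from the thing itself.
- find_in(picture, target): "rect" ([centre column, centre row, width, height] in pixels, round what is visible of it).
- trace(picture, target): "region" (480x640 bool, what is visible of it) and "rect" ([centre column, centre row, width, height] in pixels, round what is visible of it).
The state is a dict: "clock": time; "joints": joint angles; "qd": joint speeds; "effort": joint torques, N m; "eef_pos": TCP position; "eef_rot": TCP orientation; "wrist_force": force on the tool from outside, world axes, zero at the start; "moment": the same for the moment, N m; "finger_gap": finger opening in mm; "finger_force": force on a finger pad.
Only numpy, scipy, OpenCV 4.12 (cv2) and the standard library are available. Lean on these libraries where they do the work, as an engineer would, in place of code of your own. Each camera call takes 0.05 s, during which the arm holds its last target. There are 200 camera calls.

## Working session

There is one attempt and no reset: what is moved stays moved. The work goes in short steps, Python scripts to look and compute and a tool call to move; the robot and the scene stay as the last step left them, time stands still between calls to the robot, and variables do not carry over. Pictures are saved under pics/ and viewed, at most 10 in all, crops included, and the job is handed in when it is done.

Besides the shell and the picture viewer there is one more tool, called after "Emit:" in YAML: its name, and indented under it one key for each argument. arm_command: Moves the arm, as the interface text tells. Its arguments: {"type":"object","properties":{"steps":{"type":"array","items":{"type":"array","items":{"type":"number"}}},"force":{"type":"number"}},"required":["steps"]}

```bash
mkdir -p pics; cat > h.py <<'E'
import numpy as np, cv2
from cell import monitor, imaging, job, find_in, trace
def save(c,n): cv2.imwrite(f'pics/{n}.png',c['img'][:,:,::-1])
def ray(c,u,v):
    V=c['view'];R=V[:3,:3];o=-R.T@V[:3,3]
    return o,R.T@np.linalg.inv(c['mtx'])@np.array([u,v,1.])
def atz(c,u,v,z):
    o,d=ray(c,u,v);return o+d*(z-o[2])/d[2]
def proj(c,p):
    q=c['mtx']@(c['view'][:3,:3]@np.array(p,float)+c['view'][:3,3]);return q[:2]/q[2]
E
python3 - <<'E'
from h import *
np.set_printoptions(precision=1,suppress=True)
print(monitor.read_state())
ims=[]
for n in('scene','top'):
    c=imaging.camera(n);save(c,n);ims.append(c)
    print(n,-c['view'][:3,:3].T@c['view'][:3,3])
    for t,z in(('tall_ball',139),('turntable',40),('tall_acorn',139),('short_ball',84)):
        for d in find_in(c,t)[:4]: print(t,round(d['p'],2),np.array(d['rect']),atz(c,*d['rect'][:2],z))
E
```

```text
{'clock': 0.0, 'joints': array([ 1.2,  0.3,  1.5, -0. ,  1.3, -0.1]), 'qd': array([ 0., -0.,  0., -0.,  0., -0.]), 'effort': array([ -0. , -53.2, -35.3,   0.1,   0. ,  -0. ]), 'eef_pos': array([187.9, 516.6, 223.9]), 'eef_rot': array([-3.1, -0. ,  2.8]), 'wrist_force': array([-0. , -0.1, -0.3]), 'moment': array([0.1, 0. , 0.1]), 'finger_force': 0.0, 'finger_gap': 93.70282259044505}
scene [952.4 143.2 738.6]
tall_ball 0.92 [501.5 222.9  54.8  69.5] [500.2 249.1 139. ]
tall_ball 0.82 [443.2 195.5  48.   73.2] [484.6 159.4 139. ]
tall_ball 0.58 [458.4 253.5  51.6  70.4] [572.2 203.4 139. ]
turntable 0.87 [201.6 154.7  71.6  63.8] [ 482.1 -264.    40. ]
tall_acorn 0.76 [429.1 320.9  48.1  64.1] [682.5 191.6 139. ]
short_ball 0.66 [375.5 215.8  31.4  49.5] [519.4  71.8  84. ]
top [ 338.7   22.  1087.5]
tall_ball 0.79 [179.9 270.2  43.9  33.2] [459.2 239.  139. ]
tall_ball 0.63 [212.8 226.6  40.2  42.3] [532.1 189.9 139. ]
tall_ball 0.58 [234.3 280.7  35.8  35.8] [444.1 150.5 139. ]
turntable 0.62 [480.7 273.6  78.1  71.1] [ 477.2 -274.    40. ]
tall_acorn 0.58 [219.1 168.3  35.7  44.2] [631.6 184.8 139. ]
short_ball 0.91 [291.5 254.8  26.3  32.8] [496.9  62.   84. ]
```

View pics/scene.png

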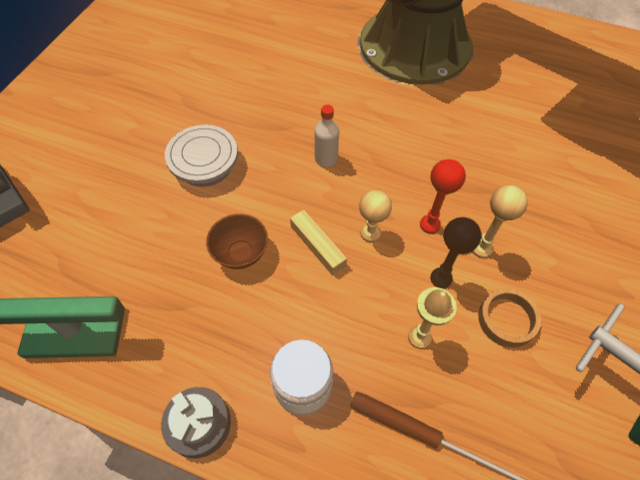

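View pics/top.png

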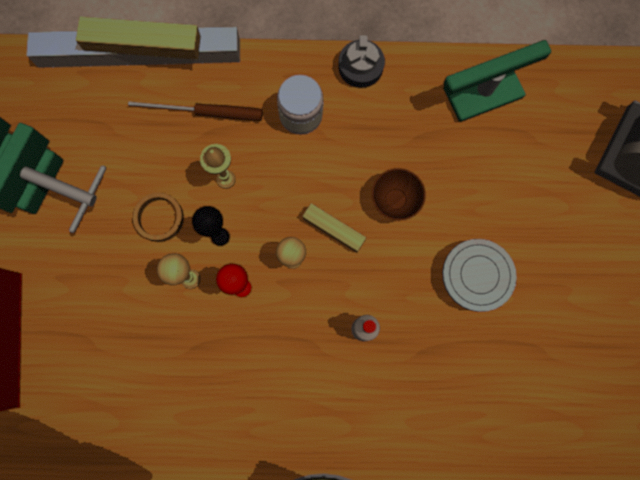

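The wanted pale ball shows at scene (508,203) and top (174,269). Red and black look-alikes sit beside it at top (232,279) and (207,221). The turntable is at top (480,275). Next I'll refine the positions.

```bash
cat >> h.py <<'E'
def ball(c,u,v,t='tall_ball'):
    "largest circle in the traced region nearest to (u,v)"
    d=min(trace(c,t),key=lambda d:np.hypot(d['rect'][0]-u,d['rect'][1]-v))
    D=cv2.distanceTransform(cv2.resize(d['region'].astype(np.uint8),None,fx=4,fy=4,interpolation=0),2,5)
    y,x=np.where(D>D.max()-1.5);return np.array([x.mean()/4-.4,y.mean()/4-.4,D.max()/4])
E
python3 - <<'E'
from h import *
np.set_printoptions(precision=1,suppress=True)
s=imaging.camera('scene');t=imaging.camera('top')
for n,a,b in(('goal',(501,222),(180,270)),('red',(443,195),(234,280)),('black',(458,253),(212,226))):
    cs=ball(s,*a);ct=ball(t,*b)
    print(n,cs,ct,tri([ray(s,*cs[:2]),ray(t,*ct[:2])]),atz(s,*cs[:2],139),atz(t,*ct[:2],139))
for c in(s,t):
    d=trace(c,'turntable')[0];k=max(cv2.findContours(d['region'].astype(np.uint8),0,1)[0],key=len)
    e=cv2.fitEllipse(k);print(e,atz(c,*e[0],40))
print('inner ring scene',atz(s,202,153,40))
print(monitor.read_state()['eef_rot'])
E
```

```text
goal [508.6 202.4  17. ] [173.7 269.2  15.8] [460.6 250.6 138.3] [460.8 251.8 139. ] [460.6 249.1 139. ]
red [448.  175.4  16.4] [232.3 279.5  15.2] [445.9 155.3 139.1] [445.4 156.9 139. ] [446.  153.8 139. ]
black [461.8 234.4  17.9] [207.5 221.6  14.9] [540.3 199.9 138.9] [540.2 200.6 139. ] [540.3 199.1 139. ]
((201.33152770996094, 154.23326110839844), (60.59477233886719, 72.50860595703125), 81.27059173583984) [ 481.3 -264.9   40. ]
((479.4305114746094, 275.1341857910156), (70.85272979736328, 73.71810150146484), 120.74515533447266) [ 474.4 -271.6   40. ]
inner ring scene [ 478.3 -265.2   40. ]
[-3.1 -0.   2.8]
```

Emit:
arm_command:
  steps:
    - [1,-25,-11,-10,4]
    - [1,-60,-27,-20,8]
    - [1,-100,-45,-30,13]
    - [1,-140,-63,-30,18]
    - [1,-180,-81,-30,23]
    - [1,-220,-99,-30,28]
    - [1,-260,-117,-30,33]
    - [1,-295,-133,-30,38]
    - [1,-325,-147,-30,42]
    - [1,-340,-154,-30,45]
    - [1,-347,-157,-30,45]
    - [1,-347,-157,-30,45]
    - [1,-347,-157,-30,45]

```text
clock: 2.72
eef_pos: [459.9, 251.4, 254.5]
eef_rot: [3.142, -0.0, 2.009]
wrist_force: [0.3, 0.9, 0.7]
finger_gap: 93.8
finger_force: 0.0
```

```bash
python3 - <<'E'
from h import *
np.set_printoptions(precision=3,suppress=True)
st=monitor.read_state();print(st['eef_pos'],st['eef_rot'],st['clock'])
c=imaging.camera('wrist');save(c,'w1');print(-c['view'][:3,:3].T@c['view'][:3,3])
print(proj(c,[460.6,250.5,139]))
for d in trace(c,'tall_ball'):
    D=cv2.distanceTransform(d['region'].astype(np.uint8),2,5);y,x=np.where(D>D.max()-1)
    print(d['p'],d['rect'],x.mean(),y.mean(),D.max(),atz(c,x.mean(),y.mean(),139))
E
```

```text
[459.945 251.369 254.499] [ 3.142 -0.     2.009] 2.725
[428.005 319.569 415.253]
[317.958 240.965]
0.92 [255.9, 317.1, 71.9, 112.2] 253.0 339.0 31.756594 [447.976 153.802 139.   ]
0.88 [318.6, 234.9, 71.9, 86.2] 320.0 242.5 33.953495 [462.501 250.067 139.   ]
0.6 [383.5, 317.4, 64.7, 108.1] 384.0 338.0 31.756594 [543.43  199.527 139.   ]
```

View pics/w1.png

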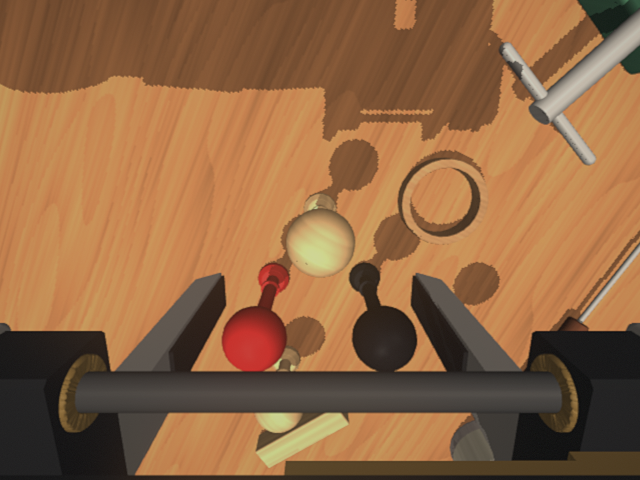

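The pale ball sits centred between the fingers at (320,242). Red (253,339) and black (384,338) are clear of the finger paths. Descending.

Emit:
arm_command:
  steps:
    - [1,-1,1,15,0]
    - [1,-1,1,40,0]
    - [1,-1,1,65,0]
    - [1,-1,1,88,0]
    - [1,-1,1,104,0]
    - [1,-1,1,113,0]
    - [1,-1,1,116,0]
    - [1,-1,1,116,0]

```text
clock: 3.82
eef_pos: [461.9, 250.3, 138.7]
eef_rot: [3.141, -0.0, 2.007]
wrist_force: [0.1, -0.2, 0.6]
finger_gap: 94.0
finger_force: 0.0
```

Emit:
arm_command:
  steps:
    - [0.75,0,0,0,0]
    - [0.65,0,0,0,0]
    - [0.6,0,0,0,0]
    - [0.57,0,0,0,0]
    - [0.54,0,0,0,0]
    - [0.5,0,0,0,0]
    - [0.45,0,0,0,0]
    - [0.45,0,0,0,0]
    - [0.4,0,0,0,0]
    - [0.4,0,0,0,0]
  force: 12

```text
clock: 5.08
eef_pos: [461.8, 250.2, 138.4]
eef_rot: [-3.142, -0.0, 2.007]
wrist_force: [-0.4, 0.7, 0.5]
finger_gap: 51.6
finger_force: 12.0
```

```bash
python3 - <<'E'
from h import *
np.set_printoptions(precision=3,suppress=True)
st=monitor.read_state();print(st)
c=imaging.camera('scene');save(c,'s2')
cv2.imwrite('pics/s2c.png',cv2.resize(c['img'][100:320,380:600,::-1],None,fx=2.5,fy=2.5))
E
```

```text
{'clock': 5.075, 'joints': array([ 0.427,  0.334,  1.688,  0.   ,  1.12 , -0.01 ]), 'qd': array([ 0.   , -0.   ,  0.001, -0.   , -0.   ,  0.001]), 'effort': array([  0.004, -51.599, -31.788,   0.066,   0.059,   0.   ]), 'eef_pos': array([461.763, 250.246, 138.447]), 'eef_rot': array([-3.142, -0.   ,  2.007]), 'wrist_force': array([-0.35 ,  0.745,  0.493]), 'moment': array([-0.011, -0.04 ,  0.012]), 'finger_force': 11.999965757131577, 'finger_gap': 51.621534674862076}
```

View pics/s2c.png

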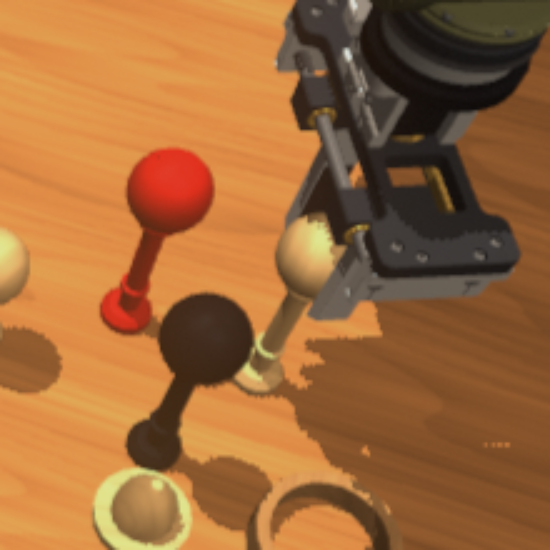

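Gripped at the equator (gap 51.6) and upright. Lifting clear of its neighbours.

Emit:
arm_command:
  steps:
    - [0.4,0,0,-2,0]
    - [0.4,0,0,-6,0]
    - [0.4,0,0,-13,0]
    - [0.4,0,0,-23,0]
    - [0.4,0,0,-36,0]
    - [0.4,0,0,-51,0]
    - [0.4,0,0,-68,0]
    - [0.4,0,0,-86,0]
    - [0.4,0,0,-104,0]
    - [0.4,0,0,-122,0]
    - [0.4,0,0,-139,0]
    - [0.4,0,0,-154,0]
    - [0.4,0,0,-167,0]
    - [0.4,0,0,-178,0]
    - [0.4,0,0,-186,0]
    - [0.4,0,0,-190,0]
    - [0.4,0,0,-190,0]
  force: 20

```text
clock: 7.25
eef_pos: [461.8, 250.3, 328.4]
eef_rot: [-3.141, -0.0, 2.007]
wrist_force: [-0.4, -0.1, -0.8]
finger_gap: 51.4
finger_force: 20.0
```

Emit:
arm_command:
  steps:
    - [0.4,-3,-1,0,0]
    - [0.4,-10,-4,0,0]
    - [0.4,-20,-9,0,0]
    - [0.4,-32,-14,0,0]
    - [0.4,-46,-20,0,0]
    - [0.4,-60,-26,0,0]
    - [0.4,-74,-32,0,0]
    - [0.4,-88,-38,0,0]
    - [0.4,-102,-44,0,0]
    - [0.4,-116,-50,0,0]
    - [0.4,-130,-56,0,0]
    - [0.4,-144,-62,0,0]
    - [0.4,-158,-68,0,0]
    - [0.4,-172,-74,0,0]
    - [0.4,-186,-80,0,0]
    - [0.4,-200,-86,0,0]
    - [0.4,-214,-92,0,0]
    - [0.4,-226,-98,0,0]
    - [0.4,-234,-101,0,0]
    - [0.4,-238,-103,0,0]

```text
clock: 9.75
eef_pos: [469.1, -9.4, 328.4]
eef_rot: [-3.142, -0.0, 2.007]
wrist_force: [0.2, 0.0, -1.4]
finger_gap: 51.3
finger_force: 20.0
```

Emit:
arm_command:
  steps:
    - [0.4,-3,-1,0,0]
    - [0.4,-10,-4,0,0]
    - [0.4,-20,-9,0,0]
    - [0.4,-32,-14,0,0]
    - [0.4,-46,-20,0,0]
    - [0.4,-60,-26,0,0]
    - [0.4,-74,-32,0,0]
    - [0.4,-88,-38,0,0]
    - [0.4,-102,-44,0,0]
    - [0.4,-116,-50,0,0]
    - [0.4,-130,-56,0,0]
    - [0.4,-144,-62,0,0]
    - [0.4,-158,-68,0,0]
    - [0.4,-172,-74,0,0]
    - [0.4,-186,-80,0,0]
    - [0.4,-200,-86,0,0]
    - [0.4,-214,-92,0,0]
    - [0.4,-226,-98,0,0]
    - [0.4,-234,-101,0,0]
    - [0.4,-237,-103,0,0]

```text
clock: 12.25
eef_pos: [475.9, -267.7, 328.4]
eef_rot: [-3.142, -0.0, 2.007]
wrist_force: [0.1, 0.8, -1.1]
finger_gap: 51.3
finger_force: 20.0
```

```bash
python3 - <<'E'
from h import *
np.set_printoptions(precision=3,suppress=True)
st=monitor.read_state();print(st['eef_pos'],st['eef_rot'],st['clock'],st['finger_gap'],st['wrist_force'])
c=imaging.camera('wrist');save(c,'w3');s=imaging.camera('scene');save(s,'s3')
for k in(c,s):
  for d in trace(k,'turntable')[:1]:
    h=max(cv2.findContours(d['region'].astype(np.uint8),0,1)[0],key=len);e=cv2.fitEllipse(cv2.convexHull(h));print(d['p'],d['rect'],e,atz(k,*e[0],40))
E
python3 -c "
import cv2,numpy as np
a=cv2.imread('pics/w3.png');b=cv2.imread('pics/s3.png')
cv2.imwrite('pics/m3.png',np.hstack([cv2.resize(a,(400,300)),cv2.resize(b[0:300,60:460],(400,300))]))"
```

```text
[ 475.926 -267.743  328.352] [-3.142 -0.     2.007] 12.25 51.30818534461301 [ 0.135  0.804 -1.071]
0.62 [320.2, 201.3, 107.2, 103.6] ((316.6646423339844, 202.37643432617188), (107.46066284179688, 108.29944610595703), 84.18546295166016) [ 475.333 -269.314   40.   ]
0.73 [201.6, 154.7, 71.8, 62.6] ((201.8359832763672, 154.32977294921875), (61.73621368408203, 73.74845123291016), 85.4437026977539) [ 481.181 -263.985   40.   ]
```

View pics/m3.png

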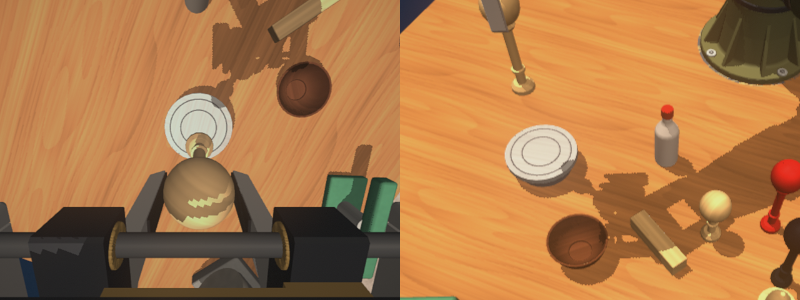

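Emit:
arm_command:
  steps:
    - [0.4,0,0,3,0]
    - [0.4,0,0,9,0]
    - [0.4,0,0,18,0]
    - [0.4,0,0,29,0]
    - [0.4,0,0,41,0]
    - [0.4,0,0,53,0]
    - [0.4,0,0,65,0]
    - [0.4,0,0,77,0]
    - [0.4,0,0,89,0]
    - [0.4,0,0,101,0]
    - [0.4,0,0,112,0]
    - [0.4,0,0,121,0]
    - [0.4,0,0,128,0]
    - [0.4,0,0,132,0]
    - [0.4,0,0,134,0]
    - [0.4,0,0,134,0]

```text
clock: 14.45
eef_pos: [476.0, -267.3, 194.5]
eef_rot: [3.141, 0.0, 2.007]
wrist_force: [-0.5, -0.4, -1.0]
finger_gap: 51.1
finger_force: 20.0
```

```bash
python3 - <<'E'
from h import *
np.set_printoptions(precision=1,suppress=True)
c=imaging.camera('wrist');s=imaging.camera('scene')
p=monitor.read_state()['eef_pos'];print(p)
def draw(k,fz):
    im=cv2.resize(k['img'][:,:,::-1],None,fx=4,fy=4,interpolation=cv2.INTER_CUBIC)
    a=np.linspace(0,2*np.pi,60)
    for ctr,r,z,col in((p,18,fz,(0,0,255)),(p,18,fz+7,(255,0,255)),((476,-268.5),65,40,(0,255,0)),((476,-268.5),2,40,(0,255,0))):
        q=np.array([proj(k,[ctr[0]+r*np.cos(t),ctr[1]+r*np.sin(t),z]) for t in a])
        cv2.polylines(im,[np.int32(q*4+2)],True,col,1)
    q=proj(k,[476,-268.5,55])*4;x=int(max(q[0]-200,0));y=int(max(q[1]-260,0));return im[y:y+500,x:x+400]
fz=p[2]-138.5
A,B=draw(c,fz),draw(s,fz);h=min(len(A),len(B));cv2.imwrite('pics/m4.png',np.hstack([A[:h],B[:h]]))
E
```

```text
[ 476.  -267.3  194.7]
```

View pics/m4.png

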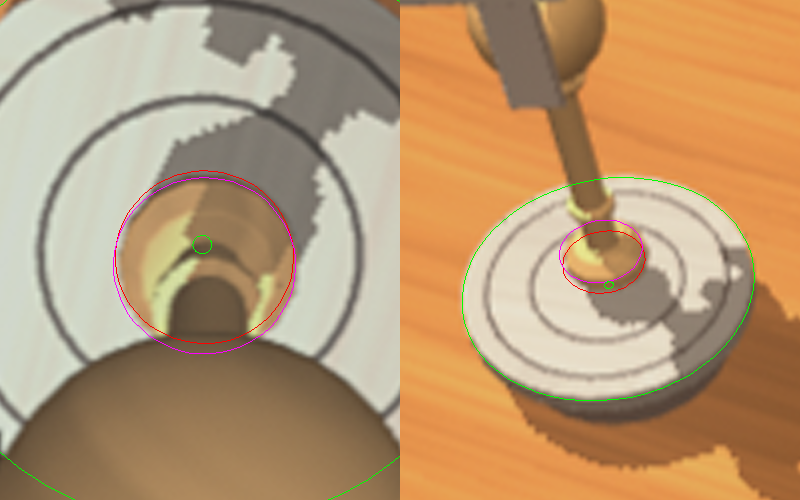

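Foot overlay matches an upright finial over the disc centre. Lowering slowly.

Emit:
arm_command:
  steps:
    - [0.4,0,0,1,0]
    - [0.4,-1,0,4,0]
    - [0.4,-1,0,7,0]
    - [0.4,-1,0,10,0]
    - [0.4,-1,0,12,0]
    - [0.4,-1,0,13,0]
    - [0.4,-1,0,14,0]
    - [0.4,-1,0,14,0]

```text
clock: 15.55
eef_pos: [476.4, -268.2, 180.4]
eef_rot: [-3.142, -0.0, 2.007]
wrist_force: [-0.1, -0.9, -1.2]
finger_gap: 51.1
finger_force: 20.0
```

Emit:
arm_command:
  steps:
    - [0.4,0,0,0.5,0]
    - [0.4,0,0,1,0]
    - [0.4,0,0,1,0]
    - [0.4,0,0,1,0]

```text
clock: 16.05
eef_pos: [476.3, -268.2, 179.5]
eef_rot: [-3.142, -0.0, 2.007]
wrist_force: [-0.1, 0.7, -0.4]
finger_gap: 51.0
finger_force: 20.0
```

Emit:
arm_command:
  steps:
    - [0.4,0,0,0.3,0]
    - [0.4,0,0,0.6,0]
    - [0.4,0,0,0.6,0]
    - [0.4,0,0,0.6,0]

```text
clock: 16.55
eef_pos: [476.4, -268.2, 178.9]
eef_rot: [-3.142, 0.0, 2.007]
wrist_force: [0.2, 0.5, -1.0]
finger_gap: 50.7
finger_force: 20.0
```

Emit:
arm_command:
  steps:
    - [0.4,0,0,0.3,0]
    - [0.4,0,0,0.5,0]
    - [0.4,0,0,0.5,0]
    - [0.4,0,0,0.5,0]

```text
clock: 17.05
eef_pos: [476.4, -268.2, 178.5]
eef_rot: [3.141, 0.0, 2.007]
wrist_force: [-0.6, 0.1, 0.4]
finger_gap: 51.6
finger_force: 20.0
```

Emit:
arm_command:
  steps:
    - [0.4,0,0,0.3,0]
    - [0.4,0,0,0.3,0]
    - [0.4,0,0,0.3,0]

```text
clock: 17.42
eef_pos: [476.5, -268.3, 178.4]
eef_rot: [3.141, 0.001, 2.007]
wrist_force: [0.2, 0.8, 5.1]
finger_gap: 51.0
finger_force: 20.0
```

```bash
python3 - <<'E'
from h import *
f=[];z=[]
for i in range(6):
    imaging.camera('wrist');st=monitor.read_state();f.append(st['wrist_force']);z.append(st['eef_pos'][2])
print(np.mean(f,0),np.mean(z))
E
```

```text
[-0.07602108 -0.05483485  5.22984817] 178.42689859202844
```

Contact (5 N). Easing off, then opening gently.

Emit:
arm_command:
  steps:
    - [0.4,0,0,-0.2,0]
    - [0.4,0,0,-0.2,0]
    - [0.55,0,0,-0.2,0]
    - [0.56,0,0,-0.2,0]
    - [0.58,0,0,-0.2,0]
    - [0.62,0,0,-0.2,0]
    - [0.7,0,0,-0.2,0]
    - [0.8,0,0,-0.2,0]
    - [0.9,0,0,-0.2,0]
    - [1,0,0,-0.2,0]
    - [1,0,0,-0.2,0]
    - [1,0,0,-0.2,0]
    - [1,0,0,-0.2,0]
  force: 5

```text
clock: 19.35
eef_pos: [476.4, -268.2, 178.3]
eef_rot: [3.142, -0.0, 2.007]
wrist_force: [0.7, -0.3, -0.2]
finger_gap: 93.9
finger_force: 0.0
```

Emit:
arm_command:
  steps:
    - [1,0,0,-3,0]
    - [1,0,0,-10,0]
    - [1,0,0,-22,0]
    - [1,0,0,-38,0]
    - [1,0,0,-56,0]
    - [1,0,0,-76,0]
    - [1,0,0,-96,0]
    - [1,0,0,-112,0]
    - [1,0,0,-120,0]
    - [1,0,0,-120,0]

```text
clock: 20.6
eef_pos: [476.4, -268.2, 298.5]
eef_rot: [3.141, 0.0, 2.007]
wrist_force: [-0.4, -0.4, -0.0]
finger_gap: 94.1
finger_force: 0.0
```

```bash
python3 - <<'E'
from h import *
s=imaging.camera('scene');w=imaging.camera('wrist')
A=cv2.resize(s['img'][:300,100:560,::-1],(460,300));B=cv2.resize(w['img'][:,:,::-1],(340,255));B=cv2.copyMakeBorder(B,0,45,0,0,0)
cv2.imwrite('pics/m5.png',np.hstack([A,B]));print(monitor.read_state()['clock'])
E
```

```text
20.7
```

View pics/m5.png

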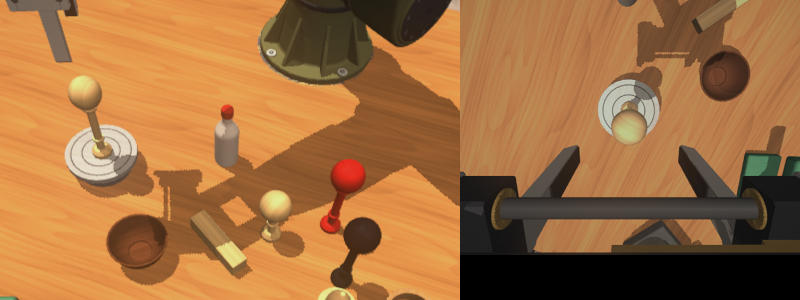

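The finial stands upright in the middle rings of the turntable (ball at left panel (85,93)). The other finials are where they were and the gripper is clear.

```bash
python3 -c "
from cell import job
print(job.sign_off())"
```

```text
the job is handed in; nothing more can be done
None
```

The tall ball finial now stands upright in the middle of the turntable, by the last pictures within about 2 mm of centre. The other two finials were not moved, and the job was handed in at about 21 s on the robot's clock.

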